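Find and release the probe line left switched in

TASK

One of the four white push-push keys of the probe-line selector has been left latched down and must be released before the probes are changed. With the fingertips, tap all four keys lightly one after the other from the robot's left to its right, pushing none of them far enough to click over; only then press the latched one down to its stop and let it spring up, so that all four keys stand up at the end. Pick nothing up, and leave the things standing around where they are.

Things in the scene. Friction and masses are not known exactly. Their poses are not given: they have to be found in the camera images.
- selector: Grey switch box with a lighter top panel, 130 mm (x) by 250 mm (y) by 60 mm high, bolted to the table. Origin: centre of its underside, on the table. z is up, x points away from the robot (within 25 degrees), y along the row of keys to the robot's left. Four white keys in a row at x = -12 mm, y = +57, +19, -19, -57 mm, 38 mm apart; which lettered key is in which place changes.
- row_left (a point): Fixed point at the centre of the leftmost key's place in the row, at the height of the top of a key that is up. Push-push keys: they go straight down; return spring 1.2 N at the top, 0.33 N more per mm. A key that is up springs back from a push of less than 7 mm; pushed more than about 7.4 mm it clicks over and, when let go, stays about 4 mm down.
- row_right (a point): The same for the rightmost key. One key is latched at the start: its top sits about 4 mm lower, it does not give to less than about 2.4 N, and a push short of 7 mm below rest height leaves it latched. It springs up when pressed to its end stop, 8.5 mm below rest height (about 5 N), and let go.
- key_a: White push key, cap 34 mm (selector x) by 24 mm (selector y), flat top. Origin: centre of the cap's top face, and it moves with the key. The letter says nothing about its place in the row. At rest its top is 74 mm above the table (14 mm above the selector's panel); latched down, about 70 mm; pressed to its end stop, 65.5 mm.
- key_b: White push key, cap 34 mm (selector x) by 24 mm (selector y), flat top. Origin: centre of the cap's top face, and it moves with the key. The letter says nothing about its place in the row. At rest its top is 74 mm above the table (14 mm above the selector's panel); latched down, about 70 mm; pressed to its end stop, 65.5 mm.
- key_c: White push key, cap 34 mm (selector x) by 24 mm (selector y), flat top. Origin: centre of the cap's top face, and it moves with the key. The letter says nothing about its place in the row. At rest its top is 74 mm above the table (14 mm above the selector's panel); latched down, about 70 mm; pressed to its end stop, 65.5 mm.
- key_d: White push key, cap 34 mm (selector x) by 24 mm (selector y), flat top. Origin: centre of the cap's top face, and it moves with the key. The letter says nothing about its place in the row. At rest its top is 74 mm above the table (14 mm above the selector's panel); latched down, about 70 mm; pressed to its end stop, 65.5 mm.
- plug: Loose steel shorting plug, 15 mm diameter, 22 mm high, standing on the selector's panel beyond the row's left end. Origin: centre of its foot. Leave alone.
- adapter: Loose brass coaxial adapter, 15 mm diameter, 38 mm high, standing on the selector's panel beyond the row's right end. Origin: centre of its foot. Leave alone.
- tweezers: Loose steel tweezers, 130 mm long, 8 mm high, lying on the table between robot and selector. Origin: under the middle. Leave alone.
- tip_case: Loose flat probe-tip case, 45 x 75 mm, 20 mm high, behind the selector. Origin: centre of its underside. Leave alone.
- solvent_jar: Loose amber jar, 48 mm diameter, 70 mm high, behind the selector. Origin: centre of its foot. Leave alone.
- positioner_l: Loose black micropositioner with silver micrometers and a probe arm, on a base of 62 x 50 mm, 120 mm high, to the left. Origin: under the centre of its base. Leave alone.
- positioner_r: The same micropositioner to the right. Leave alone.
- wafer_case: Loose round blue wafer case, 116 mm diameter, 18 mm high, at the far left. Origin: centre of its underside. Leave alone.

How it is judged:
By the outcome, as a careful person would: the job done as asked, in the order asked, and still so for the second after the job is handed in, with the robot touching nothing.
It also fails if it takes over 51 s, if anything falls off the work surface, if the arm or the gripper's body presses on something with over 40 N, if the wrist force passes 120 N, or if a joint passes its speed limit or range.

ROBOT

A 7-joint arm with a two-finger parallel gripper is mounted at the origin on the work surface. World frame = base frame: x ahead of the robot, y to its left, z up, the work surface at z = 0. Lengths are in m, angles in degrees, forces in N, time in s.
With the tool pointing down it reaches from about 0.4 to 0.75 m from the base axis. Payload 19.5 kg.
Tool frame: the origin (TCP) lies at the centre of the arm's flange, where the gripper is bolted on; the fingertips stand tip_extent ahead of it and the grasp point (between the pads) lies 155 mm ahead of it (tip_extent is the distance from the TCP to the fingertips, in m); z points along the fingers, y is the line along which they close (so a half turn about z gives the same grasp; the last joint's range is limited). The gripper opens to 85 mm and grips with 20 to 120 N. Pads are 22 mm wide; open, the fingers measure 114 mm over their backs; the gripper's body (76 mm by 85 mm) begins 54 mm behind the grasp point. The pads swing forward as they close: fully open they stand 13 mm farther back than shut.
Start: joints at [-78.306, 40.479, -1.581, 85.061, 1.261, 54.483, -4.326], TCP at [0.14, 0.558, 0.405] pointing down, gripper open.
Joint ranges: [-155.06, 155.06], [-18.47, 123.98], [-90, 86.84], [0, 140.48], [-83.41, 263.41], [0, 116], [-161.91, 161.91]. Speed limits (degrees/s): [108.29, 108.29, 147.25, 147.25, 172.46, 172.46, 172.46].

INTERFACE

Orientations are given as [roll, pitch, yaw] about the fixed x, y, z axes, in that order (R = Rz(yaw) Ry(pitch) Rx(roll)).
In Python, from cell import read_state, read_camera, calibration, close_job, find_in, silhouettes, tip_extent gives the robot as it stands.
- The arm moves only by the tool move_arm, never from a script. Its argument "motion" is a list of rows, each an object of numbers: "dx", "dy", "dz": the shift along the tool's x, y, z in m; "rx", "ry", "rz": the turn, a rotation vector about the tool's x, y, z in degrees; "gripper": the finger opening in m, from 0 to 0.0854. In form: [{"dx": .., "dy": .., "dz": .., "rx": .., "ry": .., "rz": .., "gripper": ..}, ...]. A call has 1 to 20 rows; each row shifts and turns the commanded pose from where the row before left it, along the tool's axes as they then stand; what a row does not reach is not made up. A row lasts 1/8 s, in which the tool goes at most 62.5 mm and 10.7 degrees, less where a joint would pass 70% of its speed; a pose out of reach is approached as far as the arm can. A call with a gripper value outside its range is refused whole. The fingers move at their own pace and stop on an object; "newtons" is the grip in N (left out, the last holds). Time passes only in rows, so rows that do not move let the fingers close. It gives the time, the measured TCP pose, the force, the opening and the grip force at its end, in the units of the state.
- read_state(): the state, without advancing time (a new reading comes with each control period).
- read_camera(name): name is "scene" or "top" or "wrist"; returns the picture (420x560x3 uint8, red, green, blue); there is no depth.
- calibration(name): a dict with "K" (3x3 intrinsics, pixels), "rvec" (rotation vector, rad) and "tvec" (3), from world to camera coordinates, as OpenCV has them. Camera axes: x right, y down, z forward; pixel columns grow to the right and rows downward; lengths in m; the calibration is good to about 2 mm. A picture is of the moment at which its call begins: read the wrist's pose just before it. calibration takes no time and is no camera call; for the wrist camera it gives the pose at the moment of the call.
- close_job(): hands the job in; it is judged then, once.
Trained networks look in the newest picture that a camera, given by its name, has taken for a name from the list of things; names that differ only in an ending like _2 or _b are one class to them, and where a whole thing is asked for, a point or a joint stands for the part that bears it (a point fixed in the world has none). Each returns a list of dicts, best first, with "conf" (0 to 1); they miss things now and then, are a little off and sometimes report something else, mostly with a low value. They report only what shows in the picture. A call takes as long as a camera call.
- find_in(query, camera): "extent" ([left, top, right, bottom] in pixels, round what is visible of it).
- silhouettes(query, camera): "mask" (420x560 bool, what is visible of it) and "extent" ([left, top, right, bottom] in pixels, round what is visible of it).
The state is a dict: "clock": time; "joints": joint angles; "qd": joint speeds; "joint_torque": joint torques, N m; "position": TCP position; "tcp_rot": TCP orientation; "contact_force": force on the tool from outside, world axes, zero at the start; "wrist_torque": the same for the moment, N m; "grip_width": finger opening in m; "finger_force": force on a finger pad.
Only numpy, scipy, OpenCV 4.12 (cv2) and the standard library are available. Lean on these libraries where they do the work, as an engineer would, in place of code of your own. Each camera call takes 0.05 s, during which the arm holds its last target. There are 200 camera calls.

## Working session

There is one attempt and no reset: what is moved stays moved. The work goes in short steps, Python scripts to look and compute and a tool call to move; the robot and the scene stay as the last step left them, time stands still between calls to the robot, and variables do not carry over. Pictures are saved under pics/ and viewed, at most 10 in all, crops included, and the job is handed in when it is done.

Besides the shell and the picture viewer there is one more tool, called as name(argument=value, ...), one argument or row to a line, values as JSON. move_arm: Moves the arm, as the interface text tells. Its arguments: {"type":"object","properties":{"motion":{"type":"array","items":{"type":"object","properties":{"dx":{"type":"number"},"dy":{"type":"number"},"dz":{"type":"number"},"rx":{"type":"number"},"ry":{"type":"number"},"rz":{"type":"number"},"gripper":{"type":"number"}}}},"newtons":{"type":"number"}},"required":["motion"]}

```bash
mkdir -p pics
cat > h.py <<'E'
import numpy as np,cv2
from cell import *
def ray(cam,uv,z,c=None):
    c=c or calibration(cam);K=np.array(c["K"],float);R=cv2.Rodrigues(np.array(c["rvec"],float))[0];t=np.array(c["tvec"],float).ravel()
    d=R.T@np.linalg.inv(K)@np.array([uv[0],uv[1],1.]);o=-R.T@t
    return o+d*(z-o[2])/d[2]
E
python3 - <<'E'
from h import *
s=read_state();print(s,tip_extent() if callable(tip_extent) else tip_extent)
for cam in("top","scene"):
    im=read_camera(cam);cv2.imwrite(f"pics/{cam}0.png",im[:,:,::-1])
    for q in("key_a","selector","plug","adapter","positioner_l","solvent_jar"):
        for r in find_in(q,cam)[:5]:
            e=r["extent"];print(cam,q,round(r["conf"],2),np.round(e),ray(cam,((e[0]+e[2])/2,(e[1]+e[3])/2),.074 if q=="key_a" else .06).round(4))
E
```

```text
{'clock': 0.0, 'joints': array([-78.30718243,  40.51181   ,  -1.58106482,  85.08479261,
         1.26170997,  54.48122412,  -4.32833986]), 'qd': array([ 0.0547651 , -0.03879718,  0.05191107, -0.07981148, -0.00052288,
       -0.02187355, -0.11501855]), 'joint_torque': array([ 4.41207612e-04, -8.83207870e+01,  1.23452671e+00, -2.36165464e+01,
        1.68728916e-02,  6.54776421e-03, -5.56460111e-05]), 'position': array([0.13989062, 0.55764366, 0.40424715]), 'tcp_rot': array([-1.79939641e+02,  3.70927116e-03,  1.65915191e+02]), 'contact_force': array([-0.65873562,  0.63308686,  0.16633473]), 'wrist_torque': array([0.02286238, 0.00237614, 0.00063139]), 'finger_force': 0.0, 'grip_width': 0.08529424290430308} 0.1734
top key_a 0.7 [276. 205. 280. 221.] [0.5512 0.014  0.074 ]
top key_a 0.52 [262. 209. 267. 219.] [0.5482 0.0481 0.074 ]
top key_a 0.51 [285. 210. 296. 220.] [ 0.5439 -0.0163  0.074 ]
top selector 0.87 [229. 179. 342. 238.] [ 0.5616 -0.0052  0.06  ]
top plug 0.39 [307. 144. 339. 166.] [ 0.6954 -0.1013  0.06  ]
top positioner_l 0.8 [140. 172. 195. 204.] [0.6167 0.2897 0.06  ]
top positioner_l 0.6 [414. 200. 474. 231.] [ 0.5386 -0.3995  0.06  ]
top solvent_jar 0.75 [229. 143. 251. 164.] [0.7024 0.1078 0.06  ]
scene key_a 0.6 [246. 211. 262. 220.] [ 0.5587 -0.0608  0.074 ]
scene key_a 0.59 [261. 207. 268. 214.] [ 0.5523 -0.026   0.074 ]
scene key_a 0.57 [220. 194. 327. 258.] [ 0.6264 -0.0423  0.074 ]
scene selector 0.79 [223. 194. 327. 260.] [ 0.6131 -0.0315  0.06  ]
scene plug 0.55 [301. 195. 305. 201.] [0.5352 0.1072 0.06  ]
scene adapter 0.38 [234. 209. 238. 222.] [ 0.512  -0.0897  0.06  ]
scene positioner_l 0.72 [ 76. 243. 151. 290.] [ 0.5501 -0.4084  0.06  ]
scene positioner_l 0.7 [347. 174. 402. 213.] [0.6259 0.289  0.06  ]
scene solvent_jar 0.93 [332. 219. 352. 251.] [0.7307 0.0869 0.06  ]
scene solvent_jar 0.28 [348. 173. 401. 212.] [0.6215 0.2948 0.06  ]
```

Run:
```python
import cv2,numpy as np
a=cv2.imread("pics/top0.png")[130:260,130:480];b=cv2.imread("pics/scene0.png")[150:280,60:410]
f=lambda x:cv2.resize(x,None,fx=2.2,fy=2.2,interpolation=cv2.INTER_CUBIC)
cv2.imwrite("pics/both.png",np.vstack([f(a),f(b)]))
```

```text
(no output)
```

View pics/both.png

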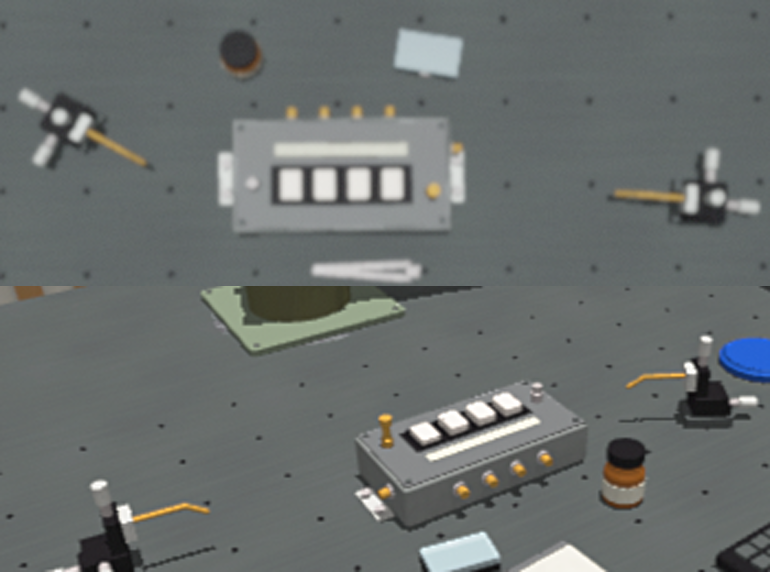

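The top view shows the four white keys at full-image pixels of about (262,214), (278,214), (293,214) and (308,214). The plug is left of them near (244,213) and the adapter is to the right near (327,216). Selector yaw is about 0. I'll swing over the keys and close the gripper.

move_arm(
  motion=[
    {"dx": -0.0586, "dy": -0.003, "rz": 5.85, "gripper": 0},
    {"dx": -0.0586, "dy": -0.003, "rz": 5.85, "gripper": 0},
    {"dx": -0.0586, "dy": -0.003, "rz": 5.85, "gripper": 0},
    {"dx": -0.0586, "dy": -0.003, "rz": 5.85, "gripper": 0},
    {"dx": -0.0586, "dy": -0.003, "rz": 5.85, "gripper": 0},
    {"dx": -0.0586, "dy": -0.003, "rz": 5.85, "gripper": 0},
    {"dx": -0.0586, "dy": -0.003, "rz": 5.85, "gripper": 0},
    {"dx": -0.0586, "dy": -0.003, "rz": 5.85, "gripper": 0},
    {"dx": -0.0586, "dy": -0.003, "rz": 5.85, "gripper": 0},
    {"dx": -0.0586, "dy": -0.003, "rz": 5.85, "gripper": 0},
    {"dx": -0.0586, "dy": -0.003, "rz": 5.85, "gripper": 0},
    {"dx": -0.0586, "dy": -0.003, "rz": 5.85, "gripper": 0},
    {"dx": -0.0586, "dy": -0.003, "rz": 5.85, "gripper": 0},
    {"gripper": 0},
    {"gripper": 0},
  ],
)

```text
invalid input at $.motion[0]: expected keys dx, dy, dz, rx, ry, rz, gripper
```

Run:
```python
from h import *
s=read_state();print(s["clock"],s["position"],s["tcp_rot"],s["contact_force"],s["grip_width"],tip_extent() if callable(tip_extent) else tip_extent)
im=read_camera("wrist");cv2.imwrite("pics/w0.png",im[:,:,::-1]);c=calibration("wrist")
for q in("key_a","selector"):
    for r in silhouettes(q,"wrist")[:6]:
        m=r["mask"].astype(np.uint8);rc=cv2.minAreaRect(np.argwhere(m)[:,::-1].astype(np.float32))
        print(q,round(r["conf"],2),np.round(r["extent"]),rc,ray("wrist",rc[0],.074 if q=="key_a" else .06,c).round(4),[ray("wrist",p,.06,c).round(4)[:2].tolist() for p in cv2.boxPoints(rc)] if q=="selector" else "")
```

```text
0.7 [0.13989966 0.55770213 0.40465852] [-1.79991614e+02 -3.84780323e-04  1.65914812e+02] [-0.08372194  0.02250299 -0.22047677] 0.08519009295547748 0.1734
```

View pics/w0.png

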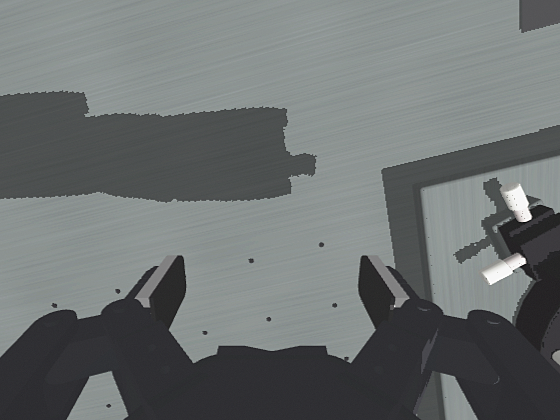

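The move was refused because every row needs all the keys. This picture is therefore from the start pose, with the selector not in view. Resending with complete rows.

move_arm(
  motion=[
    {"dx": -0.0586, "dy": -0.003, "dz": 0, "rx": 0, "ry": 0, "rz": 5.85, "gripper": 0},
    {"dx": -0.0586, "dy": -0.003, "dz": 0, "rx": 0, "ry": 0, "rz": 5.85, "gripper": 0},
    {"dx": -0.0586, "dy": -0.003, "dz": 0, "rx": 0, "ry": 0, "rz": 5.85, "gripper": 0},
    {"dx": -0.0586, "dy": -0.003, "dz": 0, "rx": 0, "ry": 0, "rz": 5.85, "gripper": 0},
    {"dx": -0.0586, "dy": -0.003, "dz": 0, "rx": 0, "ry": 0, "rz": 5.85, "gripper": 0},
    {"dx": -0.0586, "dy": -0.003, "dz": 0, "rx": 0, "ry": 0, "rz": 5.85, "gripper": 0},
    {"dx": -0.0586, "dy": -0.003, "dz": 0, "rx": 0, "ry": 0, "rz": 5.85, "gripper": 0},
    {"dx": -0.0586, "dy": -0.003, "dz": 0, "rx": 0, "ry": 0, "rz": 5.85, "gripper": 0},
    {"dx": -0.0586, "dy": -0.003, "dz": 0, "rx": 0, "ry": 0, "rz": 5.85, "gripper": 0},
    {"dx": -0.0586, "dy": -0.003, "dz": 0, "rx": 0, "ry": 0, "rz": 5.85, "gripper": 0},
    {"dx": -0.0586, "dy": -0.003, "dz": 0, "rx": 0, "ry": 0, "rz": 5.85, "gripper": 0},
    {"dx": -0.0586, "dy": -0.003, "dz": 0, "rx": 0, "ry": 0, "rz": 5.85, "gripper": 0},
    {"dx": -0.0586, "dy": -0.003, "dz": 0, "rx": 0, "ry": 0, "rz": 5.85, "gripper": 0},
    {"dx": 0, "dy": 0, "dz": 0, "rx": 0, "ry": 0, "rz": 0, "gripper": 0},
    {"dx": 0, "dy": 0, "dz": 0, "rx": 0, "ry": 0, "rz": 0, "gripper": 0},
  ],
)

```text
clock: 2.72
position: [0.5749, -0.0009, 0.4047]
tcp_rot: [-180.0, -0.0, 89.9]
contact_force: [0.6, 1.4, 0.1]
grip_width: -0.0002
finger_force: 0.0
```

```bash
cat > look.py <<'E'
from h import *
import sys
s=read_state();print(s["clock"],s["position"],s["tcp_rot"],s["contact_force"],s["grip_width"],tip_extent() if callable(tip_extent) else tip_extent)
c=calibration("wrist");im=read_camera("wrist");cv2.imwrite(sys.argv[1],im[:,:,::-1])
for q in("key_a","selector"):
    for r in silhouettes(q,"wrist")[:6]:
        m=r["mask"].astype(np.uint8);rc=cv2.minAreaRect(np.argwhere(m)[:,::-1].astype(np.float32))
        print(q,round(r["conf"],2),np.round(r["extent"]),np.round(rc[0]),ray("wrist",rc[0],.074 if q=="key_a" else .06,c).round(4),[ray("wrist",p,.06,c).round(4)[:2].tolist() for p in cv2.boxPoints(rc)] if q=="selector" else "")
E
python3 look.py pics/w1.png
```

```text
2.725 [ 0.57489938 -0.00093073  0.40467547] [-1.79995035e+02 -2.99935241e-02  8.99026848e+01] [0.56411033 1.3970585  0.06348739] -0.00019499076314213908 0.1734
key_a 0.68 [232. 160. 267. 189.] [248. 172.] [0.5514 0.0183 0.074 ] 
key_a 0.67 [233. 230. 264. 247.] [249. 238.] [ 0.5512 -0.0546  0.074 ] 
key_a 0.63 [231. 124. 265. 150.] [246. 134.] [0.5508 0.0552 0.074 ] 
selector 0.72 [196.  50. 332. 288.] [266. 169.] [0.5695 0.018  0.06  ] [[0.4997, 0.1288], [0.6289, 0.1346], [0.6569, -0.1207], [0.4941, -0.13]]
```

View pics/w1.png

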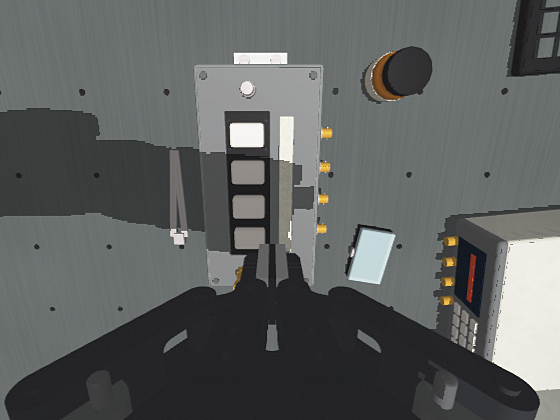

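The wrist view shows the keys in column ~248 at rows ~135, 172, 207 and 239. The plug is at (247,88), and the adapter is partly hidden near (240,275). That puts the keys at x≈0.551 and y≈0.056, 0.0185, -0.019 and -0.0565, with yaw ≈0. I'll go above the left key, with tips about 10 mm clear.

move_arm(
  motion=[
    {"dx": 0.019, "dy": -0.008, "dz": 0.02, "rx": 0, "ry": 0, "rz": 0, "gripper": 0},
    {"dx": 0.019, "dy": -0.008, "dz": 0.03, "rx": 0, "ry": 0, "rz": 0, "gripper": 0},
    {"dx": 0.019, "dy": -0.008, "dz": 0.04, "rx": 0, "ry": 0, "rz": 0, "gripper": 0},
    {"dx": 0, "dy": 0, "dz": 0.04, "rx": 0, "ry": 0, "rz": 0, "gripper": 0},
    {"dx": 0, "dy": 0, "dz": 0.017, "rx": 0, "ry": 0, "rz": 0, "gripper": 0},
    {"dx": 0, "dy": 0, "dz": 0, "rx": 0, "ry": 0, "rz": 0, "gripper": 0},
    {"dx": 0, "dy": 0, "dz": 0, "rx": 0, "ry": 0, "rz": 0, "gripper": 0},
  ],
)

```text
clock: 3.75
position: [0.5512, 0.0561, 0.2586]
tcp_rot: [179.9, -0.0, 89.9]
contact_force: [0.1, -0.4, -0.3]
grip_width: -0.0
finger_force: 0.0
```

```bash
python3 look.py pics/w2.png
python3 - <<'E'
from h import *
a=cv2.imread("pics/w2.png");b=read_camera("scene")[150:280,170:345,::-1]
cv2.imwrite("pics/c2.png",np.hstack([cv2.resize(a,(400,300)),cv2.resize(b,(400,300),interpolation=cv2.INTER_CUBIC)]))
E
```

```text
3.75 [0.55118051 0.05606929 0.25855819] [ 1.79942471e+02 -7.56018748e-03  8.99012367e+01] [ 0.12363558 -0.37576504 -0.32939551] -4.2337100571706146e-05 0.1734
key_a 0.97 [238. 227. 302. 268.] [268. 245.] [0.5507 0.0599 0.074 ] 
key_a 0.6 [268. 332. 280. 349.] [272. 342.] [ 0.5524 -0.006   0.074 ] 
selector 0.66 [176.  97. 406. 351.] [289. 223.] [0.5633 0.0678 0.06  ] [[0.4871, -0.0238], [0.5022, 0.1385], [0.6222, 0.1384], [0.6427, -0.0241]]
selector 0.53 [450. 102. 560. 188.] [505. 142.] [0.6822 0.1158 0.06  ] [[0.6514, 0.0959], [0.648, 0.1398], [0.711, 0.1345], [0.7196, 0.0896]]
```

View pics/c2.png

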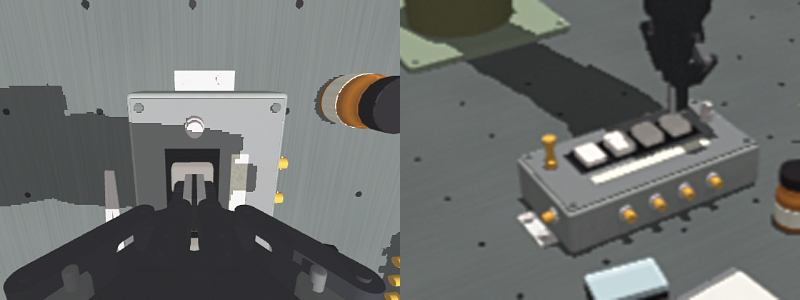

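The left half shows the fingers directly over the leftmost key, with the plug ahead at (195,125). The right half (scene view) confirms this. Descending gently.

move_arm(
  motion=[
    {"dx": 0, "dy": 0, "dz": 0.006, "rx": 0, "ry": 0, "rz": 0, "gripper": 0},
    {"dx": 0, "dy": 0, "dz": 0.004, "rx": 0, "ry": 0, "rz": 0, "gripper": 0},
    {"dx": 0, "dy": 0, "dz": 0.0015, "rx": 0, "ry": 0, "rz": 0, "gripper": 0},
    {"dx": 0, "dy": 0, "dz": 0.0015, "rx": 0, "ry": 0, "rz": 0, "gripper": 0},
    {"dx": 0, "dy": 0, "dz": 0, "rx": 0, "ry": 0, "rz": 0, "gripper": 0},
    {"dx": 0, "dy": 0, "dz": 0, "rx": 0, "ry": 0, "rz": 0, "gripper": 0},
  ],
)

```text
clock: 4.7
position: [0.551, 0.0557, 0.2448]
tcp_rot: [-180.0, 0.0, 89.9]
contact_force: [-1.6, 0.4, 1.4]
grip_width: -0.0001
finger_force: 1.0
```

move_arm(
  motion=[
    {"dx": 0, "dy": 0, "dz": 0.001, "rx": 0, "ry": 0, "rz": 0, "gripper": 0},
    {"dx": 0, "dy": 0, "dz": 0, "rx": 0, "ry": 0, "rz": 0, "gripper": 0},
  ],
)

```text
clock: 4.95
position: [0.551, 0.0557, 0.2437]
tcp_rot: [-180.0, 0.0, 89.9]
contact_force: [-2.4, 0.9, 1.4]
grip_width: -0.0
finger_force: 1.2
```

```bash
cat > f.py <<'E'
from h import *
F=[];Z=[]
for i in range(4):
    read_camera("wrist");s=read_state();F.append(s["contact_force"][2]);Z.append(s["position"][2])
print(s["clock"],"tip z mm",np.mean(Z)*1000-173.4,"F",np.round(F,2),np.mean(F),s["position"])
E
python3 f.py
```

```text
5.15 tip z mm 70.30708004011422 F [2.36 2.5  1.72 2.87] 2.361758476985279 [0.55100633 0.05567331 0.24372303]
```

The measured 2.36 N at 70.3 mm matches an up key (2.42 N predicted), so the left key is up and the height is calibrated. Next key.

move_arm(
  motion=[
    {"dx": 0, "dy": 0, "dz": -0.006, "rx": 0, "ry": 0, "rz": 0, "gripper": 0},
    {"dx": 0, "dy": 0, "dz": -0.009, "rx": 0, "ry": 0, "rz": 0, "gripper": 0},
    {"dx": 0, "dy": 0, "dz": 0, "rx": 0, "ry": 0, "rz": 0, "gripper": 0},
    {"dx": -0.019, "dy": 0, "dz": 0, "rx": 0, "ry": 0, "rz": 0, "gripper": 0},
    {"dx": -0.019, "dy": 0, "dz": 0, "rx": 0, "ry": 0, "rz": 0, "gripper": 0},
    {"dx": 0, "dy": 0, "dz": 0, "rx": 0, "ry": 0, "rz": 0, "gripper": 0},
    {"dx": 0, "dy": 0, "dz": 0.008, "rx": 0, "ry": 0, "rz": 0, "gripper": 0},
    {"dx": 0, "dy": 0, "dz": 0.004, "rx": 0, "ry": 0, "rz": 0, "gripper": 0},
    {"dx": 0, "dy": 0, "dz": 0.002, "rx": 0, "ry": 0, "rz": 0, "gripper": 0},
    {"dx": 0, "dy": 0, "dz": 0.001, "rx": 0, "ry": 0, "rz": 0, "gripper": 0},
    {"dx": 0, "dy": 0, "dz": 0, "rx": 0, "ry": 0, "rz": 0, "gripper": 0},
    {"dx": 0, "dy": 0, "dz": 0, "rx": 0, "ry": 0, "rz": 0, "gripper": 0},
  ],
)

```text
clock: 6.65
position: [0.551, 0.0178, 0.2438]
tcp_rot: [180.0, -0.0, 89.9]
contact_force: [-0.6, 1.2, 2.3]
grip_width: -0.0001
finger_force: 1.1
```

```bash
python3 f.py
```

```text
6.85 tip z mm 70.40504298137239 F [2.26 1.44 1.41 2.32] 1.8584834680600544 [0.55096023 0.01776275 0.24380065]
```

Key 2 gives contact at the same height, so it is up. Third key.

move_arm(
  motion=[
    {"dx": 0, "dy": 0, "dz": -0.006, "rx": 0, "ry": 0, "rz": 0, "gripper": 0},
    {"dx": 0, "dy": 0, "dz": -0.009, "rx": 0, "ry": 0, "rz": 0, "gripper": 0},
    {"dx": 0, "dy": 0, "dz": 0, "rx": 0, "ry": 0, "rz": 0, "gripper": 0},
    {"dx": -0.019, "dy": 0, "dz": 0, "rx": 0, "ry": 0, "rz": 0, "gripper": 0},
    {"dx": -0.0185, "dy": 0, "dz": 0, "rx": 0, "ry": 0, "rz": 0, "gripper": 0},
    {"dx": 0, "dy": 0, "dz": 0, "rx": 0, "ry": 0, "rz": 0, "gripper": 0},
    {"dx": 0, "dy": 0, "dz": 0.008, "rx": 0, "ry": 0, "rz": 0, "gripper": 0},
    {"dx": 0, "dy": 0, "dz": 0.004, "rx": 0, "ry": 0, "rz": 0, "gripper": 0},
    {"dx": 0, "dy": 0, "dz": 0.002, "rx": 0, "ry": 0, "rz": 0, "gripper": 0},
    {"dx": 0, "dy": 0, "dz": 0.001, "rx": 0, "ry": 0, "rz": 0, "gripper": 0},
    {"dx": 0, "dy": 0, "dz": 0, "rx": 0, "ry": 0, "rz": 0, "gripper": 0},
    {"dx": 0, "dy": 0, "dz": 0, "rx": 0, "ry": 0, "rz": 0, "gripper": 0},
  ],
)

```text
clock: 8.35
position: [0.5509, -0.0197, 0.2438]
tcp_rot: [180.0, 0.0, 89.9]
contact_force: [-0.2, 1.5, 1.9]
grip_width: 0.0001
finger_force: 1.1
```

```bash
python3 f.py
```

```text
8.55 tip z mm 70.41468309582453 F [3.15 3.04 2.2  1.85] 2.5598464566263583 [ 0.55085862 -0.0197468   0.24380327]
```

Key 3 is up as well, so the fourth should be the latched one (top at ~70 mm). I'll approach it the same way, then creep.

move_arm(
  motion=[
    {"dx": 0, "dy": 0, "dz": -0.006, "rx": 0, "ry": 0, "rz": 0, "gripper": 0},
    {"dx": 0, "dy": 0, "dz": -0.009, "rx": 0, "ry": 0, "rz": 0, "gripper": 0},
    {"dx": 0, "dy": 0, "dz": 0, "rx": 0, "ry": 0, "rz": 0, "gripper": 0},
    {"dx": -0.019, "dy": 0, "dz": 0, "rx": 0, "ry": 0, "rz": 0, "gripper": 0},
    {"dx": -0.0185, "dy": 0, "dz": 0, "rx": 0, "ry": 0, "rz": 0, "gripper": 0},
    {"dx": 0, "dy": 0, "dz": 0, "rx": 0, "ry": 0, "rz": 0, "gripper": 0},
    {"dx": 0, "dy": 0, "dz": 0.008, "rx": 0, "ry": 0, "rz": 0, "gripper": 0},
    {"dx": 0, "dy": 0, "dz": 0.004, "rx": 0, "ry": 0, "rz": 0, "gripper": 0},
    {"dx": 0, "dy": 0, "dz": 0.002, "rx": 0, "ry": 0, "rz": 0, "gripper": 0},
    {"dx": 0, "dy": 0, "dz": 0.001, "rx": 0, "ry": 0, "rz": 0, "gripper": 0},
    {"dx": 0, "dy": 0, "dz": 0, "rx": 0, "ry": 0, "rz": 0, "gripper": 0},
    {"dx": 0, "dy": 0, "dz": 0, "rx": 0, "ry": 0, "rz": 0, "gripper": 0},
  ],
)

```text
clock: 10.05
position: [0.5508, -0.0573, 0.2438]
tcp_rot: [180.0, 0.0, 89.9]
contact_force: [-0.8, -0.0, -0.3]
grip_width: 0.0002
finger_force: 0.0
```

```bash
python3 f.py
```

```text
10.25 tip z mm 70.40005588147005 F [ 0.19  1.25  0.02 -0.48] 0.24308273721317147 [ 0.55078425 -0.0573131   0.24379515]
```

No contact at 70.4 mm, so this is the latched key. Creeping 1.2 mm further to complete the light tap.

move_arm(
  motion=[
    {"dx": 0, "dy": 0, "dz": 0.0006, "rx": 0, "ry": 0, "rz": 0, "gripper": 0},
    {"dx": 0, "dy": 0, "dz": 0.0006, "rx": 0, "ry": 0, "rz": 0, "gripper": 0},
    {"dx": 0, "dy": 0, "dz": 0, "rx": 0, "ry": 0, "rz": 0, "gripper": 0},
    {"dx": 0, "dy": 0, "dz": 0, "rx": 0, "ry": 0, "rz": 0, "gripper": 0},
  ],
)

```text
clock: 10.75
position: [0.5508, -0.0573, 0.2426]
tcp_rot: [180.0, 0.0, 89.9]
contact_force: [-0.2, -0.2, 2.5]
grip_width: 0.0
finger_force: 1.4
```

```bash
python3 f.py
```

```text
10.95 tip z mm 69.15873316711958 F [2.41 2.27 2.38 2.26] 2.3312419831983204 [ 0.55079036 -0.05733253  0.2425715 ]
```

The latched key is touched at 2.3 N. I'll lift off, then press the same key toward its stop.

move_arm(
  motion=[
    {"dx": 0, "dy": 0, "dz": -0.005, "rx": 0, "ry": 0, "rz": 0, "gripper": 0},
    {"dx": 0, "dy": 0, "dz": -0.005, "rx": 0, "ry": 0, "rz": 0, "gripper": 0},
    {"dx": 0, "dy": 0, "dz": 0, "rx": 0, "ry": 0, "rz": 0, "gripper": 0},
    {"dx": 0, "dy": 0, "dz": 0, "rx": 0, "ry": 0, "rz": 0, "gripper": 0},
    {"dx": 0, "dy": 0, "dz": 0.006, "rx": 0, "ry": 0, "rz": 0, "gripper": 0},
    {"dx": 0, "dy": 0, "dz": 0.004, "rx": 0, "ry": 0, "rz": 0, "gripper": 0},
    {"dx": 0, "dy": 0, "dz": 0.001, "rx": 0, "ry": 0, "rz": 0, "gripper": 0},
    {"dx": 0, "dy": 0, "dz": 0.001, "rx": 0, "ry": 0, "rz": 0, "gripper": 0},
    {"dx": 0, "dy": 0, "dz": 0.001, "rx": 0, "ry": 0, "rz": 0, "gripper": 0},
    {"dx": 0, "dy": 0, "dz": 0.0005, "rx": 0, "ry": 0, "rz": 0, "gripper": 0},
    {"dx": 0, "dy": 0, "dz": 0, "rx": 0, "ry": 0, "rz": 0, "gripper": 0},
    {"dx": 0, "dy": 0, "dz": 0, "rx": 0, "ry": 0, "rz": 0, "gripper": 0},
  ],
)

```text
clock: 12.45
position: [0.5507, -0.0573, 0.239]
tcp_rot: [-180.0, 0.0, 89.9]
contact_force: [-2.5, 1.5, 3.6]
grip_width: 0.0003
finger_force: 2.0
```

```bash
python3 f.py
```

```text
12.65 tip z mm 65.61585210484265 F [3.55 3.78 3.64 3.33] 3.573265806458 [ 0.55069977 -0.05727838  0.23900798]
```

Nearly at the stop. Pressing 0.8 mm more to be sure of reaching it.

move_arm(
  motion=[
    {"dx": 0, "dy": 0, "dz": 0.0004, "rx": 0, "ry": 0, "rz": 0, "gripper": 0},
    {"dx": 0, "dy": 0, "dz": 0.0004, "rx": 0, "ry": 0, "rz": 0, "gripper": 0},
    {"dx": 0, "dy": 0, "dz": 0, "rx": 0, "ry": 0, "rz": 0, "gripper": 0},
    {"dx": 0, "dy": 0, "dz": 0, "rx": 0, "ry": 0, "rz": 0, "gripper": 0},
  ],
)

```text
clock: 13.15
position: [0.5507, -0.0573, 0.2387]
tcp_rot: [180.0, -0.0, 89.9]
contact_force: [-5.9, 1.2, 16.1]
grip_width: -0.0002
finger_force: 8.5
```

```bash
python3 f.py
```

```text
13.35 tip z mm 65.37061574866087 F [17.01 17.04 17.02 16.87] 16.984506950754106 [ 0.5506967  -0.05728487  0.23876281]
```

The key is on its stop (17 N). I'll let go, rise straight up and shift aside to look.

move_arm(
  motion=[
    {"dx": 0, "dy": 0, "dz": -0.004, "rx": 0, "ry": 0, "rz": 0, "gripper": 0},
    {"dx": 0, "dy": 0, "dz": -0.008, "rx": 0, "ry": 0, "rz": 0, "gripper": 0},
    {"dx": 0, "dy": 0, "dz": -0.02, "rx": 0, "ry": 0, "rz": 0, "gripper": 0},
    {"dx": 0, "dy": 0, "dz": -0.03, "rx": 0, "ry": 0, "rz": 0, "gripper": 0},
    {"dx": 0, "dy": 0, "dz": -0.04, "rx": 0, "ry": 0, "rz": 0, "gripper": 0},
    {"dx": -0.03, "dy": 0, "dz": -0.03, "rx": 0, "ry": 0, "rz": 0, "gripper": 0},
    {"dx": -0.03, "dy": 0, "dz": 0, "rx": 0, "ry": 0, "rz": 0, "gripper": 0},
    {"dx": 0, "dy": 0, "dz": 0, "rx": 0, "ry": 0, "rz": 0, "gripper": 0},
  ],
)

```text
clock: 14.35
position: [0.5503, -0.1194, 0.3708]
tcp_rot: [179.9, 0.1, 89.7]
contact_force: [-0.7, 0.7, -0.1]
grip_width: -0.0001
finger_force: 0.0
```

Run:
```python
from h import *
a=read_camera("wrist");s=read_camera("scene");b=s[180:250,220:320];o=cv2.imread("pics/scene0.png")[180:250,220:320]
f=lambda x,h=300:cv2.resize(x,(400,h),interpolation=cv2.INTER_CUBIC)
cv2.imwrite("pics/end.png",np.vstack([np.hstack([f(a[:,:,::-1]),f(s[:,:,::-1])]),np.hstack([f(o,280),f(b[:,:,::-1],280)])]))
```

```text
(no output)
```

View pics/end.png

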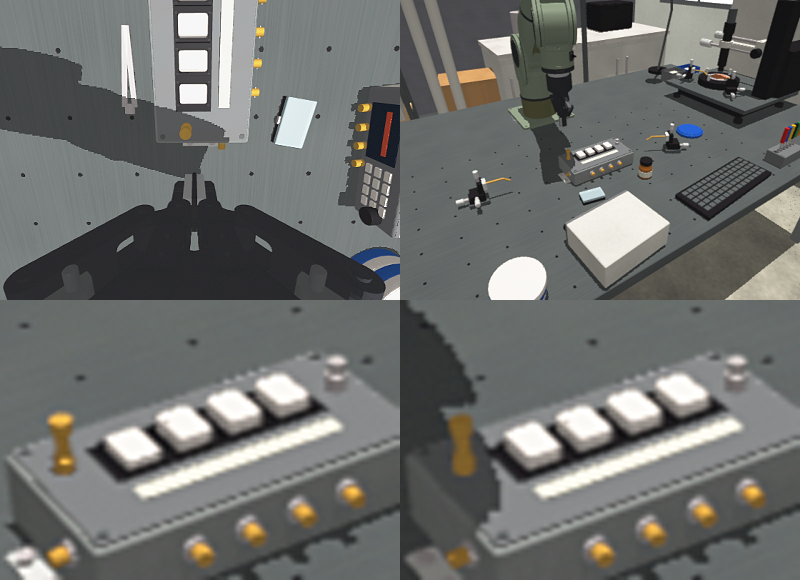

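In the bottom crops, the rightmost key (at left in the scene view) was low before, with its back edge at row ~430. It is now at row ~423 and level with the others. The plug and adapter haven't moved, and the arm is clear.

```bash
python3 -c "from cell import *;print(close_job())"
```

```text
the job is handed in; nothing more can be done
None
```

I tapped all four keys lightly from left to right, then pressed the latched rightmost key to its stop (17 N) and let it up; the last camera view shows all four keys standing up and nothing else moved, and I handed the job in at about 14.5 s.

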